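Slide the spacer ring along the rail into the stop pocket

ROBOT

A 6-joint arm with a two-finger parallel gripper is mounted at the origin on the work surface. World frame = base frame: x ahead of the robot, y to its left, z up, the work surface at z = 0. Lengths are in m, angles in rad, forces in N, time in s.
With the tool pointing down it reaches from about 0.325 to 0.9 m from the base axis. Payload 3.5 kg.
Tool frame: the origin (TCP) lies at the centre of the arm's flange, where the gripper is bolted on; the fingertips stand 173 mm ahead of it and the grasp point (between the pads) lies 155 mm ahead of it (bot.tips_ahead is the distance from the TCP to the fingertips, in m); z points along the fingers, y is the line along which they close (so a half turn about z gives the same grasp; the last joint's range is limited). The gripper opens to 85 mm and grips with 20 to 120 N. Pads are 22 mm wide; open, the fingers measure 114 mm over their backs; the gripper's body (76 mm by 85 mm) begins 54 mm behind the grasp point. The pads swing forward as they close: fully open they stand 13 mm farther back than shut.
Start: joints at [-1.325, 0.276, -0.026, 1.268, 0, 1.467], TCP at [0.214, -0.587, 0.405] pointing down, gripper open.
Joint ranges: [-3.12, 3.12], [-0.85, 1.88], [-1.08, 1.24], [-1.95, 2.15], [-1.57, 1.53], [-3.14, 3.14]. Speed limits (rad/s): [2.57, 2.57, 3.14, 3.14, 3.14, 3.14].

INTERFACE

Orientations are given as [roll, pitch, yaw] about the fixed x, y, z axes, in that order (R = Rz(yaw) Ry(pitch) Rx(roll)).
In Python, from plant import bot gives the robot as it stands.
- The arm moves only by the tool run_rows, called after "Emit:" in YAML: its name, and indented under it one key for each argument. Schema: {"type":"object","properties":{"plan":{"type":"array","items":{"type":"array","items":{"type":"number"},"minItems":6,"maxItems":6},"minItems":1,"maxItems":20},"finger_gap":{"type":"number"},"only":{"type":"string"},"quiet":{"type":"boolean"},"lines":{"type":"string"}},"required":["plan"],"additionalProperties":false}. plan is a list of rows, 1 to 20 of them, each of 6 numbers: dx, dy, dz in m, then a rotation vector rx, ry, rz in rad; each row shifts and turns the commanded pose from where the row before left it, along the tool's axes as they then stand; what a row does not reach is not made up. A row lasts 1/12 s, in which the tool goes at most 0.0417 m and 0.125 rad, less where a joint would pass 70% of its speed; a pose out of reach is approached as far as the arm can. finger_gap is the opening from 0.0 (shut) to 1.0 (fully open), set as the call begins (left out keeps the last). The fingers move at their own pace and stop on an object; the grip force is fixed at half the most. Time passes only in rows, so rows that do not move let the fingers close. The tool returns the time, the measured TCP pose, the force, the opening and the grip force at its end. only (a regular expression) keeps the lines of the reply that match it, lines (a string "A,B") keeps lines A to B, and quiet returns only ok. Input that does not fit is refused with a message, and nothing moves.
- bot.observe(): the state, without advancing time (a new reading comes with each control period).
- bot.capture(name): name is "scene" or "top" or "wrist"; returns (picture, depth): 400x640x3 uint8, red, green, blue; 400x640 float32, m along the optical axis (not along the pixel's ray), 0 where there is no reading.
- bot.camera_info(name): a dict with "fx", "fy", "cx", "cy" (pixels), "k1" (the pictures are not rectified: a ray, as slopes to the right and down, at radius r is drawn at 1 + k1 r^2 times it, then the intrinsics apply), "R" (3x3) and "t" (3): a world point X has camera coordinates R X + t; the wrist camera has in their place "mount" (4x4, takes a point from camera to tool coordinates, whose origin is the TCP and whose axes are the flange's). Camera axes: x right, y down, z forward; pixel columns grow to the right and rows downward; lengths in m; the calibration is good to about 2 mm. A picture is of the moment at which its call begins: read the wrist's pose just before it. camera_info takes no time and is no camera call.
- bot.sign_off(): hands the job in; it is judged then, once.
The state is a dict: "clock": time; "q": joint angles; "qvel": joint speeds; "joint_efforts": joint torques, N m; "position": TCP position; "tool_rot": TCP orientation; "ft_force": force on the tool from outside, world axes, zero at the start; "moment": the same for the moment, N m; "width": opening from 0.0 (shut) to 1.0 (fully open); "finger_force": force on a finger pad.
Only numpy, scipy, OpenCV 4.12 (cv2) and the standard library are available. Lean on these libraries where they do the work, as an engineer would, in place of code of your own. Each camera call takes 0.05 s, during which the arm holds its last target. There are 200 camera calls.

TASK

Without grasping or lifting it, push the bronze spacer ring across the plate with the fingertips until it lies against the rail, then slide it along the rail into the corner pocket of the stop block on the side where the ring lies, until it touches both the rail and the stop. Leave it lying flat there, take the hand away, and leave the goblet foot, canister, egg and file undisturbed.

Things in the scene. Friction and masses are not known exactly. Their poses are not given: they have to be found in the camera images.
- spacer: Plain loose bronze spacer ring lying flat on the plate, about 113 g: outer diameter 44 mm, bore 24 mm, 12 mm high; smooth, it slides easily (friction on plate, rail and stop about 0.2). Origin: centre of its underside, z up. It starts 43 to 83 mm off the rail, and its centre 110 to 210 mm along the rail to one or the other side of the stop block's middle.
- stop_plate: Fixed grey plastic plate, 180 mm (x) by 480 mm (y), 10 mm thick, turned up to 0.25 rad. Origin: centre of its underside, on the bench. x points away from the robot, across the plate to the rail; y runs along the rail.
- rail_mid (a point): Point on the plate's top (10 mm above the bench) at the rail's inner face, middle of the rail's length, 60 mm along x from the plate's origin; axes as the plate's. The fixed steel rail lies along the plate's far long side over all its 480 mm, is 25 mm thick (x 0 to 25 mm from here) and stands 14 mm above the plate.
- stop_block: Fixed T-shaped aluminium stop clamped to the rail. Origin: on the plate's top, at the rail's inner face, middle of the block; axes as the plate's. Stem: x -61 to 0, stop faces at y = +20 and -20 mm. Crossbar (lip) parallel to the rail: x -61 to -49, y -45 to +45 mm. Both 14 mm high; a clamp and screw over the rail reach 34 mm above the plate within y -15 to +15 mm.
- pocket_pos (a point): Corner pocket on the stop block's +y side: the spot on the plate's top where the centre of the ring's underside is when it touches both rail and stop face (x -22, y +42 mm in the block's frame). The pocket lies between rail, stop face and lip: 49 mm wide for the 44 mm ring, 25 mm deep under the lip, open at its +y end, so the seated ring's outer half stays outside.
- pocket_neg (a point): The same on the stop block's -y side: seated ring centre at x -22, y -42 mm in the block's frame; pocket open at its -y end.
- goblet_foot: Bystander: clear glass goblet foot, a disc of 68 mm diameter with a stem stub, 40 mm high overall, loose, standing on the plate on the other side of the stop block from the ring (left and right vary). Origin: centre of its underside. Leave it alone.
- canister: Bystander: closed screw-top aluminium canister, 63 mm diameter, 90 mm high, standing on the bench beyond one end of the plate. Origin: centre of its underside.
- glass_egg: Bystander: yellow glass egg standing on a small ground flat, 46 mm diameter, 62 mm high, on the bench beyond the other end of the plate. Origin: centre of its underside.
- diamond_file: Bystander: flat diamond-coated hand file with wooden handle, 225 mm long, 18 mm wide, 14 mm high, lying on the bench beyond the rail, roughly along the rail. Origin: near its middle, at bench height; its x runs along it, handle to -x.

How it is judged:
By the outcome, as a careful person would: the job done as asked, in the order asked, and still so for the second after the job is handed in, with the robot touching nothing.
It also fails if it takes over 51 s, if anything falls off the work surface, if the arm or the gripper's body presses on something with over 40 N, if the wrist force passes 120 N, or if a joint passes its speed limit or range.

## Working session

There is one attempt and no reset: what is moved stays moved. The work goes in short steps, Python scripts to look and compute and a tool call to move; the robot and the scene stay as the last step left them, time stands still between calls to the robot, and variables do not carry over. Pictures are saved under pics/ and viewed, at most 10 in all, crops included, and the job is handed in when it is done.

```bash
ls; mkdir -p pics; python3 - <<'E'
from plant import bot
import cv2,numpy as np
for n in ("top","scene"):
    p,d=bot.capture(n); cv2.imwrite(f"pics/{n}0.png",p[:,:,::-1]); np.savez(f"{n}0.npz",p=p,d=d)
    print(n,bot.camera_info(n))
print(bot.observe())
E
```

```text
pics
plant.py
top {'fx': 431.0383106480625, 'fy': 431.0383106480625, 'cx': 325.2612217226271, 'cy': 201.06633288665216, 'k1': -0.035725605356837845, 'R': array([[ 0.00714015, -0.99995736,  0.00585714],
       [-0.97540516, -0.00825501, -0.22026489],
       [ 0.22030385, -0.00414036, -0.97542251]]), 't': array([-0.01679067,  0.64749812,  1.02896112])}
scene {'fx': 434.6225515887819, 'fy': 434.6225515887819, 'cx': 320.62519684078626, 'cy': 196.68069858558434, 'k1': -0.019073223685393857, 'R': array([[ 0.37790508,  0.92580243, -0.00880964],
       [ 0.76013419, -0.31568483, -0.56792526],
       [-0.52856766,  0.20792533, -0.82303298]]), 't': array([-0.21731447, -0.45046516,  1.77410758])}
{'clock': 0.1, 'q': array([-1.32541742e+00,  2.77075924e-01, -2.77454657e-02,  1.26799567e+00,
       -9.02808103e-06,  1.46740245e+00]), 'qvel': array([ 0.00030995, -0.00279501,  0.00218052,  0.00120677,  0.00021262,
        0.00098827]), 'joint_efforts': array([ 1.00989519e-04, -4.46708286e+01,  2.96128517e+01,  8.48386728e-03,
       -8.54933319e-05, -6.33468872e-06]), 'position': array([ 0.21349684, -0.58702616,  0.40365855]), 'tool_rot': array([-3.13958178e+00, -1.99579887e-04,  3.48772596e-01]), 'ft_force': array([-0.60631308,  1.07516627, -0.32932208]), 'moment': array([ 0.0442278 ,  0.03315195, -0.0586957 ]), 'finger_force': 0.0, 'width': 0.9989779582094019}
```

View pics/top0.png

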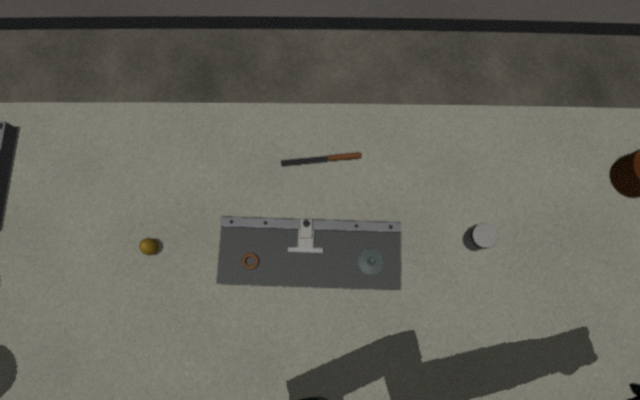

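The top view shows the ring at about (250,261), on the +y side. The stop is at (306,235), the goblet foot at (371,261), the egg at (149,246) and the canister at (483,237). I'll zoom in and measure.

```bash
cat > h.py <<'E'
import numpy as np,cv2
from scipy.spatial.transform import Rotation as Ro
from plant import bot
def ray(ci,uv):
    K=np.array([[ci['fx'],0,ci['cx']],[0,ci['fy'],ci['cy']],[0,0,1]])
    u=cv2.undistortPoints(np.array(uv,float).reshape(-1,1,2),K,np.array([ci['k1'],0,0,0.]))[:,0]
    return np.c_[u,np.ones(len(u))]
def world(name,uv,z,pose=None):
    ci=bot.camera_info(name); r=ray(ci,uv)
    if name=="wrist":
        T=np.eye(4);T[:3,:3]=Ro.from_euler('xyz',pose[1]).as_matrix();T[:3,3]=pose[0];M=T@ci['mount']
        R=M[:3,:3].T;t=-R@M[:3,3]
    else: R,t=ci['R'],ci['t']
    o=-R.T@t; d=r@R; s=(z-o[2])/d[:,2]
    return o+d*s[:,None]
E
python3 - <<'E'
from h import *
p=np.load("top0.npz")['p']
c=p[205:300,205:415]; cv2.imwrite("pics/crop0.png",cv2.resize(np.clip(c[:,:,::-1]*1.5,0,255).astype('uint8'),None,fx=3.8,fy=3.8,interpolation=cv2.INTER_CUBIC))
i=p.astype(int); m=((i[:,:,0]-i[:,:,2])>40); m[:245]=0;m[280:]=0;m[:,:230]=0;m[:,270:]=0
v,u=np.nonzero(m);print(len(u),u.mean(),v.mean(),u.min(),u.max(),v.min(),v.max())
print(world("top",[[(u.min()+u.max())/2,(v.min()+v.max())/2]],.020))
print(bot.camera_info("wrist"))
E
```

```text
88 249.60227272727272 260.79545454545456 242 257 254 268
[[0.49803464 0.18382183 0.02      ]]
{'fx': 278.32390587488976, 'fy': 278.32390587488976, 'cx': 320.5571396752158, 'cy': 201.14276712601347, 'k1': -0.022596084468268315, 'mount': array([[ 1.22862870e-03, -9.47643549e-01, -3.19327723e-01,
         8.14157329e-02],
       [ 9.99998390e-01,  7.46721263e-04,  1.63155622e-03,
         3.26691525e-05],
       [-1.30768493e-03, -3.19329214e-01,  9.47642941e-01,
         3.10633967e-02],
       [ 0.00000000e+00,  0.00000000e+00,  0.00000000e+00,
         1.00000000e+00]])}
```

View pics/crop0.png

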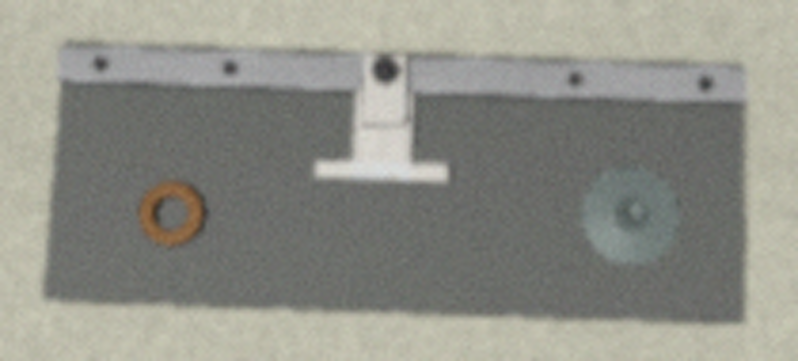

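The crop shows the ring at (172,213) and the rail's inner edge running from (62,83) to (745,100). The T stem is at x≈357–412 and the lip at (315–448, 160–182). Next I compute the plate frame and the pose for pushing.

```bash
python3 - <<'E'
from h import *
f=lambda x,y:[205+(x+.5)/3.8-.5,205+(y+.5)/3.8-.5]
a=world("top",[f(62,83),f(745,100),f(315,170),f(448,173),f(357,115),f(412,115)],.024)
print(a)
b=world("top",[f(46,298),f(743,322)],.010);print(b)
d=a[0]-a[1];print("yaw from rail",np.arctan2(-d[0],d[1]),np.linalg.norm(d)); d=b[0]-b[1];print(np.arctan2(-d[0],d[1]),np.linalg.norm(d))
print(world("top",[f(172,213)],.02))
print(world("top",[f(315,160),f(448,182),f(380,181)],.024))
E
```

```text
[[ 0.58750785  0.26257744  0.024     ]
 [ 0.57948902 -0.21121624  0.024     ]
 [ 0.5287247   0.08539617  0.024     ]
 [ 0.527412   -0.00576372  0.024     ]
 [ 0.56694976  0.05738836  0.024     ]
 [ 0.5672627   0.01942727  0.024     ]]
[[ 0.44103628  0.26823145  0.01      ]
 [ 0.42864515 -0.20783755  0.01      ]]
yaw from rail -0.0169231264832562 0.47386153283515897
-0.02602214211687982 0.47623022833033396
[[0.49886114 0.18283054 0.02      ]]
[[ 0.53559052  0.08557295  0.024     ]
 [ 0.52125023 -0.005816    0.024     ]
 [ 0.52156278  0.04072435  0.024     ]]
```

Emit:
run_rows:
  plan:
    - [0,0,0,0,0,-0.125]
    - [0,0,0,0,0,-0.125]
    - [0,0,0,0,0,-0.125]
    - [0,0,0,0,0,-0.125]
    - [0,0,0,0,0,-0.125]
    - [0,0,0,0,0,-0.125]
    - [0,0,0,0,0,-0.125]
    - [0,0,0,0,0,-0.125]
    - [0,0,0,0,0,-0.125]
    - [0,0,0,0,0,-0.125]
    - [0,0,0,0,0,-0.125]
    - [0,0,0,0,0,-0.125]
    - [0,0,0,0,0,-0.125]
    - [0,0,0,0,0,-0.125]
    - [0,0,0,0,0,-0.125]
    - [0,0,0,0,0,-0.125]
    - [0,0,0,0,0,-0.125]
    - [0,0,0,0,0,-0.125]
    - [0,0,0,0,0,-0.125]
    - [0,0,0,0,0,-0.125]
  finger_gap: 0.3

```text
clock: 1.77
position: [0.2135, -0.5871, 0.404]
tool_rot: [3.14, -0.001, 2.855]
ft_force: [-0.5, -0.3, 0.1]
width: 0.297
finger_force: 0.0
```

Emit:
run_rows:
  plan:
    - [0,0,0,0,0,-0.12]
    - [0,0,0,0,0,-0.12]
    - [0,0,0,0,0,-0.03]
    - [-0.04,0,0,0,0,0]
    - [-0.04,0,0,0,0,0]
    - [-0.04,0,0,0,0,0]
    - [-0.04,0.02,0,0,0,0]
    - [-0.04,0.02,0,0,0,0]
    - [0,0.04,0,0,0,0]
    - [0,0.04,0,0,0,0]
    - [0,0.04,0,0,0,0]
    - [0,0.04,0,0,0,0]
    - [0,0.04,0,0,0,0]
    - [0,0.04,0,0,0,0]
    - [0,0.04,0,0,0,0]
    - [0,0.04,0,0,0,0]
    - [0,0.04,0,0,0,0]
    - [0,0.04,0,0,0,0]
    - [0,0.04,0,0,0,0]

```text
clock: 3.35
position: [0.4182, -0.1128, 0.4044]
tool_rot: [3.141, -0.0, 3.118]
ft_force: [1.2, 0.2, -0.3]
width: 0.303
finger_force: 0.0
```

Emit:
run_rows:
  plan:
    - [0,0.04,0,0,0,0]
    - [0,0.04,0,0,0,0]
    - [0,0.04,0,0,0,0]
    - [0,0.04,0,0,0,0]
    - [0,0.04,0,0,0,0]
    - [0,0.04,0,0,0,0]
    - [0,0.03,0,0,0,0]
    - [0,0,0,0,0,0]
    - [0,0,0,0,0,0]

```text
clock: 4.1
position: [0.4247, 0.1567, 0.4042]
tool_rot: [-3.141, -0.001, 3.123]
ft_force: [-0.3, -0.7, -0.0]
width: 0.297
finger_force: 0.0
```

```bash
python3 - <<'E'
from h import *
o=bot.observe();p,d=bot.capture("wrist");cv2.imwrite("pics/w0.png",p[:,:,::-1]);np.savez("w0.npz",p=p,d=d,pos=o['position'],rot=o['tool_rot'])
print(o['q'],bot.tips_ahead)
E
```

```text
[ 2.10579089e-01 -3.17477592e-02 -3.79337627e-01  1.22431877e+00
 -3.07089288e-04  2.29617478e-01] 0.1734
```

View pics/w0.png

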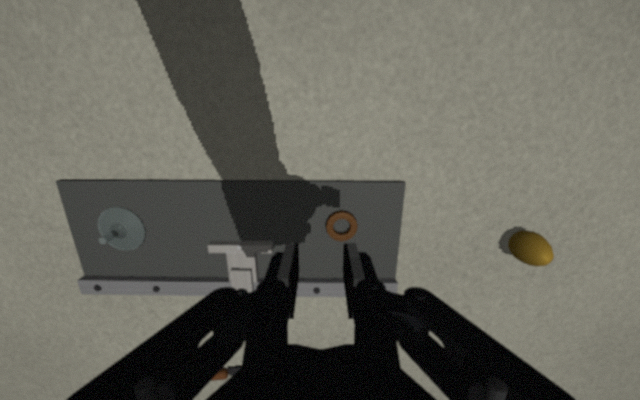

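The wrist picture shows the ring at (342,226), the plate's near edge at row 181 and the rail's inner edge at about row 280. The lip's left end is at (208,247), and the fingers frame the columns around 295–345.

```bash
python3 - <<'E'
from h import *
z=np.load("w0.npz");p=z['p'];pose=(z['pos'],z['rot'])
i=p.astype(int); m=((i[:,:,0]-i[:,:,2])>35); m[:205]=0;m[250:]=0;m[:,:315]=0;m[:,365:]=0
v,u=np.nonzero(m);(cx,cy),r=cv2.minEnclosingCircle(np.c_[u,v].astype(np.float32));print(len(u),u.mean(),v.mean(),cx,cy,r)
print("ring",world("wrist",[[u.mean(),v.mean()],[cx,cy]],.02,pose))
print("near edge",world("wrist",[[60,181],[404,181.5]],.01,pose))
# edges: column profiles
g=cv2.cvtColor(p,cv2.COLOR_RGB2GRAY).astype(float)
for c in (100,180,200,380):
    col=g[262:300,c-3:c+4].mean(1); print(c,np.round(col).astype(int).tolist())
print("rail",world("wrist",[[80,277],[200,277],[395,281]],.024,pose))
print("lip outer left", world("wrist",[[208,245],[208,253]],.024,pose))
E
```

```text
444 341.3063063063063 225.94594594594594 341.2372131347656 226.0474395751953 15.07412052154541
ring [[0.49697896 0.18317215 0.02      ]
 [0.4971297  0.18307773 0.02      ]]
near edge [[ 0.42841151 -0.20243843  0.01      ]
 [ 0.43777586  0.2679592   0.01      ]]
100 [70, 68, 68, 69, 69, 68, 66, 69, 68, 69, 67, 69, 65, 57, 47, 45, 47, 59, 83, 99, 107, 108, 100, 89, 75, 65, 65, 67, 84, 98, 106, 110, 116, 124, 130, 130, 131, 131]
180 [71, 72, 71, 70, 71, 70, 70, 71, 70, 71, 70, 71, 71, 67, 62, 50, 46, 45, 49, 71, 98, 108, 107, 107, 108, 106, 108, 108, 109, 107, 107, 106, 111, 119, 131, 136, 134, 133]
200 [72, 72, 72, 71, 70, 71, 70, 72, 71, 71, 71, 71, 71, 68, 61, 51, 45, 45, 50, 67, 94, 110, 109, 111, 110, 111, 108, 108, 110, 108, 107, 108, 111, 119, 126, 124, 114, 95]
380 [73, 72, 72, 73, 74, 71, 71, 71, 72, 70, 72, 71, 70, 70, 67, 60, 53, 44, 36, 32, 26, 20, 18, 15, 10, 8, 11, 5, 9, 6, 5, 9, 8, 12, 5, 8, 4, 7]
rail [[ 0.57217958 -0.20555463  0.024     ]
 [ 0.5734164  -0.02378123  0.024     ]
 [ 0.58463304  0.26235588  0.024     ]]
lip outer left [[ 0.5213134  -0.00404515  0.024     ]
 [ 0.53394854 -0.00594292  0.024     ]]
```

Emit:
run_rows:
  plan:
    - [-0.009,0.013,0,0,0,0]
    - [-0.009,0.013,0,0,0,0]
    - [0,0,0.04,0,0,0]
    - [0,0,0.04,0,0,0]
    - [0,0,0.04,0,0,0]
    - [0,0,0.04,0,0,0]
    - [0,0,0.03,0,0,0]
    - [0,0,0.015,0,0,0]
    - [0,0,0,0,0,0]
    - [0,0,0,0,0,0]
    - [0,0,0,0,0,0]
  finger_gap: 0.2

```text
clock: 5.07
position: [0.4453, 0.181, 0.2008]
tool_rot: [3.141, 0.002, 3.118]
ft_force: [-0.1, 0.1, 0.9]
width: 0.203
finger_force: 0.0
```

```bash
python3 - <<'E'
from h import *
o=bot.observe();p,d=bot.capture("wrist");cv2.imwrite("pics/w1.png",p[:,:,::-1])
E
```

```text
(no output)
```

View pics/w1.png

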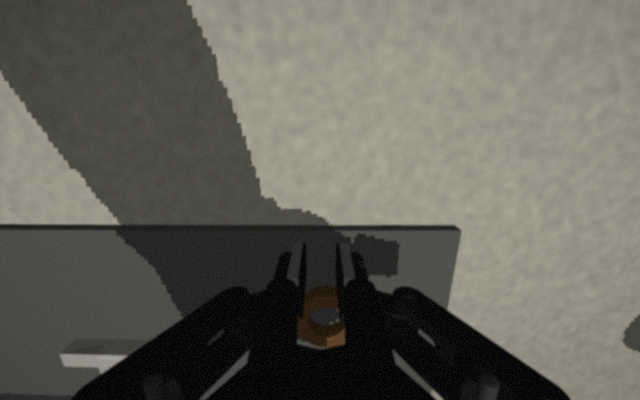

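The ring, at about (322,315), is centred between the fingertips at columns 303 and 338. I'll lower and push toward the rail.

Emit:
run_rows:
  plan:
    - [0,0.001,0.007,0,0,0]
    - [0,0,0.007,0,0,0]
    - [0,0,0,0,0,0]
    - [0,0,0,0,0,0]

```text
clock: 5.45
position: [0.4434, 0.1818, 0.1855]
tool_rot: [-3.141, -0.001, 3.119]
ft_force: [-0.5, -0.3, 0.3]
width: 0.198
finger_force: 0.0
```

Emit:
run_rows:
  plan:
    - [-0.005,0,0,0,0,0]
    - [-0.005,0,0,0,0,0]
    - [-0.005,0,0,0,0,0]
    - [-0.005,0,0,0,0,0]
    - [-0.005,0,0,0,0,0]
    - [-0.005,0,0,0,0,0]
    - [-0.005,0,0,0,0,0]
    - [-0.005,0,0,0,0,0]
    - [-0.005,0,0,0,0,0]
    - [-0.005,0,0,0,0,0]
    - [-0.005,0,0,0,0,0]
    - [-0.005,0,0,0,0,0]
    - [-0.005,0,0,0,0,0]
    - [-0.005,0,0,0,0,0]
    - [-0.005,0,0,0,0,0]
    - [0,0,0,0,0,0]
    - [0,0,0,0,0,0]

```text
clock: 6.87
position: [0.5191, 0.1801, 0.1858]
tool_rot: [3.142, 0.0, 3.119]
ft_force: [0.7, 1.3, 0.2]
width: 0.199
finger_force: 0.0
```

```bash
python3 - <<'E'
from h import *
o=bot.observe();p,d=bot.capture("top");np.savez("t2.npz",p=p)
i=p.astype(int); m=((i[:,:,0]-i[:,:,2])>25);m[:215]=0;m[280:]=0;m[:,:225]=0;m[:,275:]=0
v,u=np.nonzero(m);print(len(u),u.min(),u.max(),v.min(),v.max())
cv2.imwrite("pics/t2.png",cv2.resize(np.clip(p[190:310,200:360,::-1]*1.6,0,255).astype('uint8'),None,fx=5,fy=5,interpolation=cv2.INTER_CUBIC))
E
```

```text
6 256 259 234 241
```

View pics/t2.png

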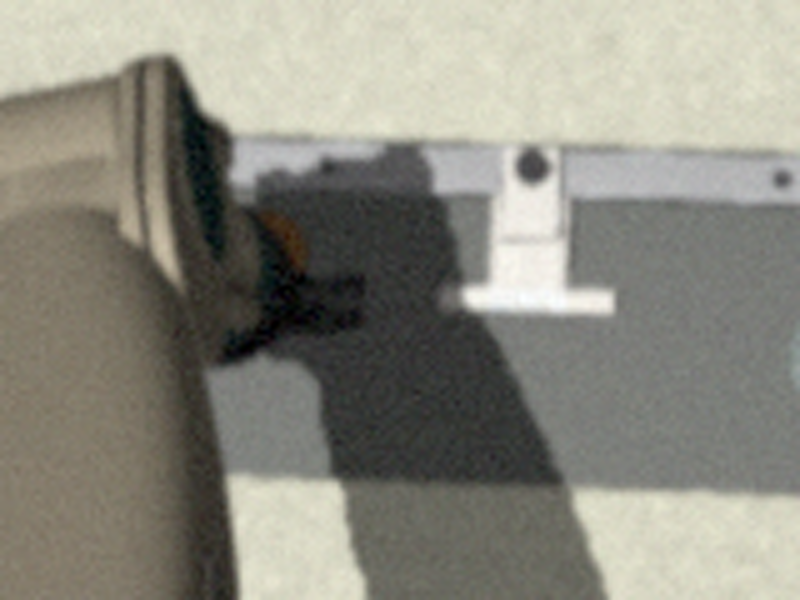

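The ring's visible part is at (282,240) and is still short of the rail edge at row 190. I'll push on until I feel contact.

Emit:
run_rows:
  plan:
    - [-0.003,0,0,0,0,0]
    - [-0.003,0,0,0,0,0]
    - [-0.003,0,0,0,0,0]
    - [-0.002,0,0,0,0,0]
    - [0,0,0,0,0,0]

```text
clock: 7.33
position: [0.5303, 0.1799, 0.1859]
tool_rot: [3.141, 0.001, 3.119]
ft_force: [0.6, 0.2, -0.2]
width: 0.195
finger_force: 0.0
```

Emit:
run_rows:
  plan:
    - [-0.001,0,0,0,0,0]
    - [-0.001,0,0,0,0,0]
    - [0,0,0,0,0,0]

```text
clock: 7.58
position: [0.5318, 0.1798, 0.1857]
tool_rot: [-3.142, 0.0, 3.119]
ft_force: [-0.3, -0.6, 0.9]
width: 0.198
finger_force: 0.0
```

Emit:
run_rows:
  plan:
    - [-0.001,0,0,0,0,0]
    - [-0.001,0,0,0,0,0]
    - [0,0,0,0,0,0]

```text
clock: 7.83
position: [0.5337, 0.1798, 0.1856]
tool_rot: [-3.142, -0.0, 3.119]
ft_force: [-0.2, -1.0, -0.2]
width: 0.198
finger_force: 0.1
```

Emit:
run_rows:
  plan:
    - [-0.001,0,0,0,0,0]
    - [-0.001,0,0,0,0,0]
    - [0,0,0,0,0,0]

```text
clock: 8.08
position: [0.5346, 0.1797, 0.1853]
tool_rot: [-3.142, -0.003, 3.119]
ft_force: [-4.8, 0.5, 1.2]
width: 0.202
finger_force: 2.3
```

Emit:
run_rows:
  plan:
    - [-0.001,0,0,0,0,0]
    - [0,0,0,0,0,0]
    - [0,0,0,0,0,0]

```text
clock: 8.33
position: [0.535, 0.1797, 0.1851]
tool_rot: [-3.141, -0.005, 3.119]
ft_force: [-5.9, 0.6, 3.1]
width: 0.199
finger_force: 3.2
```

The ring is against the rail: contact force appeared at TCP x=0.534. I'll back off, go round to the ring's +y side, close the fingers and move in line.

Emit:
run_rows:
  plan:
    - [0.005,0,0,0,0,0]
    - [0.015,0,0,0,0,0]
    - [0.015,0,0,0,0,0]
    - [0,0.03,0,0,0,0]
    - [0,0.03,0,0,0,0]
    - [0,0.003,0,0,0,0]
    - [-0.03,0,0,0,0,0]
    - [-0.03,0,0,0,0,0]
    - [-0.003,0,0,0,0,0]
    - [0,0,0,0,0,0]
    - [0,0,0,0,0,0]

```text
clock: 9.25
position: [0.5663, 0.2418, 0.1857]
tool_rot: [-3.141, 0.0, 3.118]
ft_force: [-0.4, -0.2, -0.0]
width: 0.199
finger_force: 0.0
```

Emit:
run_rows:
  plan:
    - [0,0,0,0,0,0]
    - [0,0,0,0,0,0]
    - [0,0,0,0,0,0]
  finger_gap: 0.0

```text
clock: 9.5
position: [0.5652, 0.2419, 0.1855]
tool_rot: [-3.141, -0.001, 3.119]
ft_force: [1.2, 0.5, 0.7]
width: -0.001
finger_force: 0.0
```

```bash
python3 - <<'E'
from h import *
o=bot.observe();p,d=bot.capture("wrist");print(o['position']);cv2.imwrite("pics/w3.png",np.clip(p[:,:,::-1]*1.5,0,255).astype('uint8'))
E
```

```text
[0.56515557 0.24193582 0.18554469]
```

View pics/w3.png

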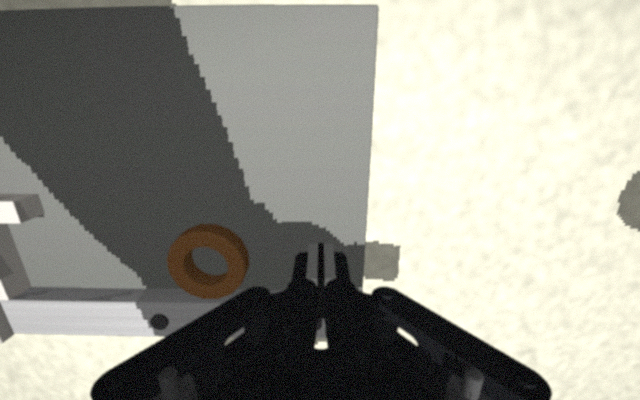

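The ring is at (208,261), against the rail, and the closed fingers on its +y side are in line with it. I'll tilt the face slightly to keep the ring on the rail, then slide it along.

Emit:
run_rows:
  plan:
    - [0,0,0,0,0,-0.12]
    - [0.0006,-0.005,0,0,0,0]
    - [0.0006,-0.005,0,0,0,0]
    - [0.0006,-0.005,0,0,0,0]
    - [0.0006,-0.005,0,0,0,0]
    - [0.0006,-0.005,0,0,0,0]
    - [0.0006,-0.005,0,0,0,0]
    - [0.0006,-0.005,0,0,0,0]
    - [0.0006,-0.005,0,0,0,0]
    - [0.0006,-0.005,0,0,0,0]
    - [0.0006,-0.005,0,0,0,0]
    - [0.0006,-0.005,0,0,0,0]
    - [0.0006,-0.005,0,0,0,0]
    - [0.0006,-0.005,0,0,0,0]
    - [0.0006,-0.005,0,0,0,0]
    - [0,0,0,0,0,0]

```text
clock: 10.88
position: [0.5645, 0.1707, 0.1857]
tool_rot: [-3.141, -0.0, -3.045]
ft_force: [0.1, -0.2, -0.1]
width: -0.001
finger_force: 0.0
```

Emit:
run_rows:
  plan:
    - [0.0006,-0.005,0,0,0,0]
    - [0.0006,-0.005,0,0,0,0]
    - [0.0006,-0.005,0,0,0,0]
    - [0.0006,-0.005,0,0,0,0]
    - [0.0006,-0.005,0,0,0,0]
    - [0.0006,-0.005,0,0,0,0]
    - [0.0006,-0.005,0,0,0,0]
    - [0.0005,-0.004,0,0,0,0]
    - [0,0,0,0,0,0]
    - [0,0,0,0,0,0]

```text
clock: 11.72
position: [0.5637, 0.132, 0.1857]
tool_rot: [-3.142, -0.0, -3.045]
ft_force: [0.7, -0.1, 0.1]
width: 0.001
finger_force: 0.0
```

```bash
python3 - <<'E'
from h import *
o=bot.observe();p,d=bot.capture("wrist");print(o['position']);cv2.imwrite("pics/w4.png",np.clip(p[:,:,::-1]*1.8,0,255).astype('uint8'))
E
```

```text
[0.56367692 0.13199887 0.1856916 ]
```

View pics/w4.png

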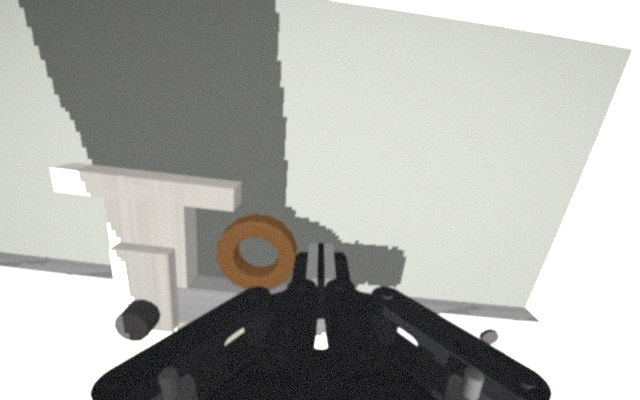

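The ring, at (257,253), is entering the pocket along the rail. A gap remains to the stop face at about column 190. I'll go on in small steps until contact.

Emit:
run_rows:
  plan:
    - [0.0004,-0.003,0,0,0,0]
    - [0.0004,-0.003,0,0,0,0]
    - [0.0002,-0.002,0,0,0,0]
    - [0,0,0,0,0,0]

```text
clock: 12.1
position: [0.5634, 0.1239, 0.1857]
tool_rot: [-3.141, -0.0, -3.045]
ft_force: [0.2, 0.4, 0.5]
width: -0.003
finger_force: 0.0
```

Emit:
run_rows:
  plan:
    - [0.0002,-0.002,0,0,0,0]
    - [0.0001,-0.001,0,0,0,0]
    - [0,0,0,0,0,0]

```text
clock: 12.35
position: [0.5634, 0.1211, 0.1857]
tool_rot: [-3.142, -0.0, -3.045]
ft_force: [0.4, 0.5, -0.1]
width: -0.003
finger_force: 0.0
```

Emit:
run_rows:
  plan:
    - [0.0001,-0.001,0,0,0,0]
    - [0.0001,-0.001,0,0,0,0]
    - [0,0,0,0,0,0]

```text
clock: 12.6
position: [0.5634, 0.1191, 0.1857]
tool_rot: [-3.142, -0.0, -3.044]
ft_force: [0.5, 0.6, -0.0]
width: 0.001
finger_force: 0.0
```

Emit:
run_rows:
  plan:
    - [0.0001,-0.001,0,0,0,0]
    - [0.0001,-0.001,0,0,0,0]
    - [0,0,0,0,0,0]

```text
clock: 12.85
position: [0.5634, 0.1171, 0.1857]
tool_rot: [-3.141, -0.0, -3.045]
ft_force: [-0.2, 0.2, 0.3]
width: 0.001
finger_force: 0.0
```

Emit:
run_rows:
  plan:
    - [0.0001,-0.001,0,0,0,0]
    - [0,0,0,0,0,0]
    - [0,0,0,0,0,0]

```text
clock: 13.1
position: [0.5634, 0.1162, 0.1857]
tool_rot: [-3.142, -0.0, -3.044]
ft_force: [-0.6, 0.0, 0.6]
width: 0.002
finger_force: 0.0
```

Emit:
run_rows:
  plan:
    - [0.0001,-0.001,0,0,0,0]
    - [0.0001,-0.001,0,0,0,0]
    - [0,0,0,0,0,0]

```text
clock: 13.35
position: [0.5635, 0.1147, 0.1858]
tool_rot: [3.139, 0.001, -3.044]
ft_force: [-0.7, 5.0, -0.7]
width: -0.0
finger_force: 2.0
```

Emit:
run_rows:
  plan:
    - [0.0001,-0.001,0,0,0,0]
    - [0.0001,-0.001,0,0,0,0]
    - [0,0,0,0,0,0]

```text
clock: 13.6
position: [0.5636, 0.1137, 0.186]
tool_rot: [3.135, 0.001, -3.043]
ft_force: [-0.7, 8.5, -0.1]
width: -0.005
finger_force: 4.1
```

```bash
python3 - <<'E'
from h import *
p,d=bot.capture("wrist");a=np.clip(p[150:350,100:420,::-1]*1.8,0,255).astype('uint8');cv2.imwrite("pics/w5.png",cv2.resize(a,None,fx=2.5,fy=2.5))
E
```

```text
(no output)
```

View pics/w5.png

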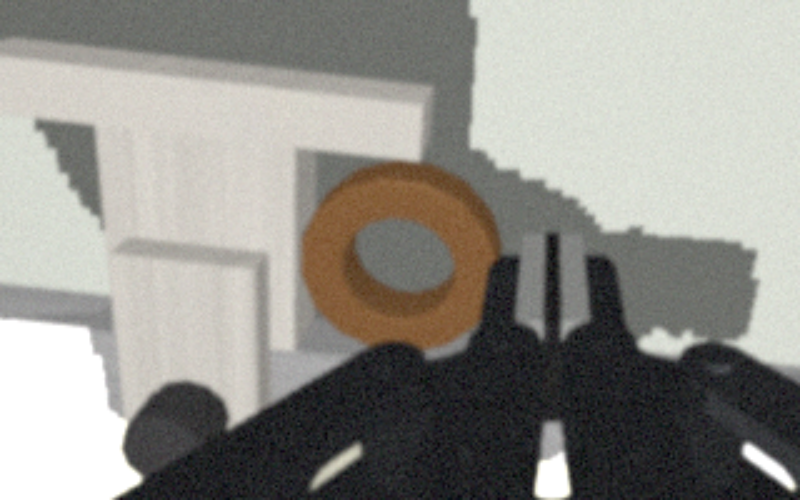

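The ring touches the stop, with 8.5 N felt, at crop (400,255). I'll withdraw along +y, lift, and check the rail contact.

Emit:
run_rows:
  plan:
    - [0,0.003,0,0,0,0]
    - [0,0.01,0,0,0,0]
    - [0,0.02,0,0,0,0]
    - [0,0,-0.03,0,0,0]
    - [0.02,0,-0.03,0,0,0]
    - [0.035,-0.02,-0.03,0,0,0.12]
    - [0.035,-0.035,0,0,0,0]
    - [0,-0.02,0,0,0,0]
    - [0,0,0,0,0,0]
    - [0,0,0,0,0,0]
    - [0,0,0,0,0,0]

```text
clock: 14.57
position: [0.4828, 0.0752, 0.2708]
tool_rot: [-3.141, 0.001, 3.118]
ft_force: [-0.3, -0.2, -0.5]
width: -0.002
finger_force: 0.0Traceback (most recent call last):
```

```bash
python3 - <<'E'
from h import *
o=bot.observe();p,d=bot.capture("wrist");np.savez("w6.npz",p=p,pos=o['position'],rot=o['tool_rot'])
i=p.astype(int);m=((i[:,:,0]-i[:,:,2])>30);m[:, :150]=0;m[:,500:]=0
v,u=np.nonzero(m);x0,x1,y0,y1=u.min(),u.max(),v.min(),v.max();print(x0,x1,y0,y1)
print(world("wrist",[[(x0+x1)/2,(y0+y1)/2]],.02,(o['position'],o['tool_rot'])))
cx,cy=(x0+x1)//2,(y0+y1)//2;x=max(cx-80,0);y=max(cy-60,0);print(x,y)
a=p[y:y+120,x:x+160,::-1];cv2.imwrite("pics/w6.png",cv2.resize(np.clip(a*1.6,0,255).astype('uint8'),None,fx=5,fy=5,interpolation=cv2.INTER_CUBIC))
E
```

```text
  File "<stdin>", line 4, in <module>
    return umr_minimum(a, axis, None, out, keepdims, initial, where)
ValueError: zero-size array to reduction operation minimum which has no identity
```

Emit:
run_rows:
  plan:
    - [-0.025,0.04,0,0,0,0]
    - [-0.025,0.04,0,0,0,0]
    - [0,0.01,0,0,0,0]
    - [0,0,0,0,0,0]
    - [0,0,0,0,0,0]
    - [0,0,0,0,0,0]

```text
clock: 15.12
position: [0.5279, 0.1546, 0.2699]
tool_rot: [-3.141, -0.002, 3.119]
ft_force: [0.5, -0.1, 0.5]
width: -0.004
finger_force: 0.0
```

```bash
python3 - <<'E'
from h import *
o=bot.observe();p,d=bot.capture("wrist");np.savez("w6.npz",p=p,pos=o['position'],rot=o['tool_rot'])
i=p.astype(int);m=((i[:,:,0]-i[:,:,2])>30);m[:, 400:]=0
v,u=np.nonzero(m);print(len(u))
x0,x1,y0,y1=u.min(),u.max(),v.min(),v.max();print(x0,x1,y0,y1)
print(world("wrist",[[(x0+x1)/2,(y0+y1)/2]],.02,(o['position'],o['tool_rot'])))
cx,cy=(x0+x1)//2,(y0+y1)//2;x=max(cx-80,0);y=max(cy-60,0);print(x,y)
a=p[y:y+120,x:x+160,::-1];cv2.imwrite("pics/w6.png",cv2.resize(np.clip(a*1.6,0,255).astype('uint8'),None,fx=5,fy=5,interpolation=cv2.INTER_CUBIC))
E
```

```text
690
216 262 226 269
[[0.56010734 0.08133432 0.02      ]]
159 187
```

View pics/w6.png

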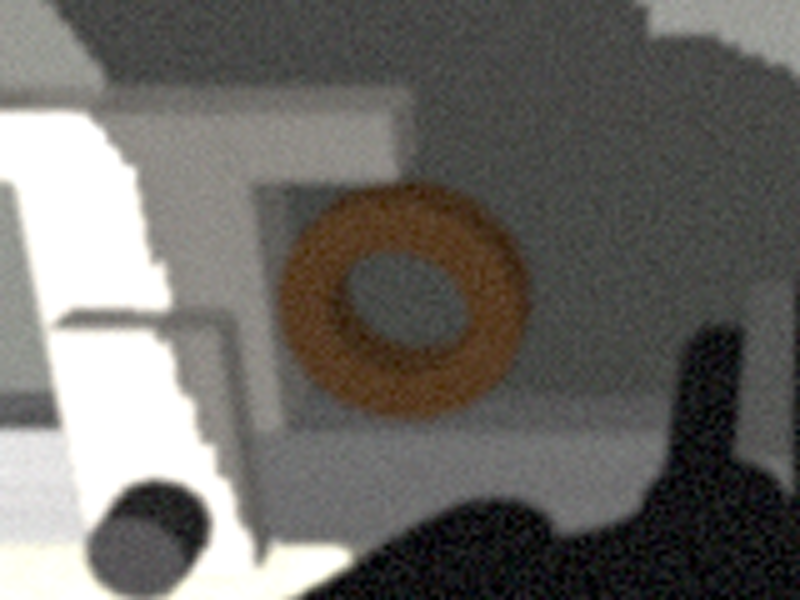

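The ring, at crop (405,300), reaches the stop, but its far edge at row 420 seems about 2 mm short of the rail's top edge at row 430. I'll quantify this.

```bash
python3 - <<'E'
from h import *
z=np.load("w6.npz");p=z['p'];pose=(z['pos'],z['rot'])
g=cv2.cvtColor(p,cv2.COLOR_RGB2GRAY).astype(float)
rb=(p[:,:,0].astype(int)-p[:,:,2])
for c in (238,242):
  print(c,np.round(g[262:284,c-3:c+4].mean(1)).astype(int).tolist(),rb[262:284,c-3:c+4].mean(1).astype(int).tolist())
for c in (225,270,280):
  print(c,np.round(g[262:284,c-3:c+4].mean(1)).astype(int).tolist())
for r in (248,):
  print(r,np.round(g[r-3:r+4,205:225].mean(0)).astype(int).tolist(),rb[r-3:r+4,205:225].mean(0).astype(int).tolist())
print(world("wrist",[[240,270],[240,271]],.022,pose),world("wrist",[[240,272],[240,273],[240,274]],.024,pose),world("wrist",[[280,264],[280,266]],.010,pose))
E
```

```text
238 [39, 40, 39, 38, 40, 40, 37, 41, 48, 52, 57, 64, 67, 70, 70, 72, 69, 69, 70, 69, 69, 70] [30, 34, 32, 34, 32, 31, 33, 26, 18, 6, 0, 0, 0, 0, 0, 0, 0, 0, 1, 0, 0, 0]
242 [39, 40, 41, 39, 40, 40, 40, 43, 46, 50, 58, 61, 69, 69, 72, 70, 71, 69, 68, 69, 67, 70] [30, 33, 32, 32, 32, 33, 32, 28, 19, 9, 1, 0, 1, 1, 1, -1, 0, 0, 0, 0, 0, 0]
225 [42, 41, 41, 43, 46, 51, 51, 56, 54, 54, 56, 64, 69, 70, 71, 71, 69, 72, 71, 70, 70, 69]
270 [46, 43, 44, 47, 51, 54, 54, 55, 55, 57, 58, 62, 67, 71, 72, 70, 71, 69, 70, 69, 70, 70]
280 [44, 45, 45, 45, 51, 54, 55, 57, 55, 56, 58, 63, 65, 71, 72, 72, 71, 72, 71, 71, 70, 69]
248 [80, 83, 85, 87, 87, 86, 82, 74, 62, 52, 45, 41, 41, 41, 39, 40, 42, 38, 40, 35] [4, 4, 3, 5, 5, 5, 4, 4, 6, 12, 24, 30, 31, 33, 32, 32, 31, 32, 32, 31]
[[0.58168266 0.08027947 0.022     ]
 [0.58271997 0.08015892 0.022     ]] [[0.582484   0.08073981 0.024     ]
 [0.58351745 0.08061963 0.024     ]
 [0.58455377 0.08049906 0.024     ]] [[0.58336088 0.11460033 0.01      ]
 [0.58551489 0.11445241 0.01      ]]
```

The gap to the rail is about 1.6 mm. I'll nudge the ring diagonally into the corner with the closed fingertips on its outer half, at about 40°, staying clear of the lip.

Emit:
run_rows:
  plan:
    - [0.022,-0.028,0,0,0,0]
    - [0,-0.02,0,0,0,0]
    - [0,0,0.03,0,0,0]
    - [0,0,0.03,0,0,0]
    - [0,0,0.02,0,0,0]
    - [0,0,0.004,0,0,0]
    - [0,0,0,0,0,0]
    - [0,0,0,0,0,0]

```text
clock: 15.83
position: [0.5055, 0.1067, 0.1872]
tool_rot: [3.142, 0.001, 3.118]
ft_force: [0.2, -0.6, -0.1]
width: 0.003
finger_force: 0.0
```

Emit:
run_rows:
  plan:
    - [-0.005,0,0,0,0,0]
    - [-0.005,0,0,0,0,0]
    - [-0.005,0,0,0,0,0]
    - [-0.005,0,0,0,0,0]
    - [-0.003,0,0,0,0,0]
    - [0,0,0,0,0,0]

```text
clock: 16.33
position: [0.5297, 0.1067, 0.1871]
tool_rot: [3.141, 0.002, 3.119]
ft_force: [0.3, -0.3, -0.7]
width: 0.006
finger_force: 0.0
```

Emit:
run_rows:
  plan:
    - [-0.001,0,0.001,0,0,0]
    - [-0.001,0,0,0,0,0]
    - [0,0,0,0,0,0]

```text
clock: 16.58
position: [0.5302, 0.1066, 0.1854]
tool_rot: [-3.142, -0.0, 3.119]
ft_force: [0.2, 0.4, -0.4]
width: -0.002
finger_force: 0.0
```

Emit:
run_rows:
  plan:
    - [-0.001,0,0,0,0,0]
    - [-0.001,0,0,0,0,0]
    - [0,0,0,0,0,0]

```text
clock: 16.83
position: [0.5325, 0.1065, 0.1856]
tool_rot: [-3.142, 0.0, 3.119]
ft_force: [0.6, 0.3, 0.4]
width: 0.002
finger_force: 0.0
```

Emit:
run_rows:
  plan:
    - [-0.001,0,0,0,0,0]
    - [0,0,0,0,0,0]
    - [0,0,0,0,0,0]

```text
clock: 17.08
position: [0.5334, 0.1065, 0.1856]
tool_rot: [3.142, 0.0, 3.119]
ft_force: [0.3, 0.3, 0.3]
width: 0.004
finger_force: 0.0
```

Emit:
run_rows:
  plan:
    - [-0.001,0,0,0,0,0]
    - [0,0,0,0,0,0]
    - [0,0,0,0,0,0]

```text
clock: 17.33
position: [0.5344, 0.1065, 0.1856]
tool_rot: [3.142, 0.0, 3.119]
ft_force: [0.4, -0.3, 0.2]
width: -0.004
finger_force: 0.0
```

Emit:
run_rows:
  plan:
    - [-0.001,0,0,0,0,0]
    - [0,0,0,0,0,0]
    - [0,0,0,0,0,0]

```text
clock: 17.58
position: [0.5354, 0.1064, 0.1856]
tool_rot: [-3.142, 0.0, 3.119]
ft_force: [0.4, -0.5, -0.3]
width: 0.002
finger_force: 0.0
```

Emit:
run_rows:
  plan:
    - [-0.001,0,0,0,0,0]
    - [0,0,0,0,0,0]
    - [0,0,0,0,0,0]

```text
clock: 17.83
position: [0.5364, 0.1065, 0.1856]
tool_rot: [-3.142, 0.0, 3.119]
ft_force: [0.2, 0.2, 0.2]
width: -0.001
finger_force: 0.0
```

Emit:
run_rows:
  plan:
    - [-0.001,0,0,0,0,0]
    - [0,0,0,0,0,0]
    - [0,0,0,0,0,0]

```text
clock: 18.08
position: [0.5373, 0.1065, 0.1856]
tool_rot: [3.141, -0.0, 3.119]
ft_force: [0.4, -0.1, 0.0]
width: -0.0
finger_force: 0.1
```

Emit:
run_rows:
  plan:
    - [-0.001,0,0,0,0,0]
    - [0,0,0,0,0,0]
    - [0,0,0,0,0,0]

```text
clock: 18.33
position: [0.5381, 0.1065, 0.1854]
tool_rot: [3.141, -0.001, 3.119]
ft_force: [-0.3, 0.5, -0.1]
width: -0.0
finger_force: 0.6
```

Emit:
run_rows:
  plan:
    - [-0.001,0,0,0,0,0]
    - [0,0,0,0,0,0]
    - [0,0,0,0,0,0]

```text
clock: 18.58
position: [0.5388, 0.1065, 0.1854]
tool_rot: [3.141, -0.001, 3.119]
ft_force: [-2.6, 2.3, 0.8]
width: 0.001
finger_force: 1.5
```

Emit:
run_rows:
  plan:
    - [-0.001,0,0,0,0,0]
    - [0,0,0,0,0,0]
    - [0,0,0,0,0,0]

```text
clock: 18.83
position: [0.5395, 0.1066, 0.1852]
tool_rot: [3.141, -0.002, 3.119]
ft_force: [-5.6, 3.1, 2.0]
width: 0.003
finger_force: 2.6
```

Emit:
run_rows:
  plan:
    - [-0.001,0,0,0,0,0]
    - [0,0,0,0,0,0]
    - [0,0,0,0,0,0]

```text
clock: 19.08
position: [0.5401, 0.1066, 0.1851]
tool_rot: [3.14, -0.004, 3.119]
ft_force: [-5.3, 1.9, 2.2]
width: 0.001
finger_force: 3.2
```

Emit:
run_rows:
  plan:
    - [0.003,0.001,0,0,0,0]
    - [0.01,0.005,0,0,0,0]
    - [0.02,0,0,0,0,0]
    - [0,0,-0.03,0,0,0]
    - [0,0,-0.03,0,0,0]
    - [-0.02,0.028,-0.024,0,0,0]
    - [0,0.02,0,0,0,0]
    - [0,0,0,0,0,0]
    - [0,0,0,0,0,0]
    - [0,0,0,0,0,0]

```text
clock: 19.92
position: [0.5289, 0.1603, 0.269]
tool_rot: [-3.141, -0.0, 3.119]
ft_force: [0.0, -0.2, 1.0]
width: -0.0
finger_force: 0.0
```

```bash
python3 - <<'E'
from h import *
o=bot.observe();p,d=bot.capture("wrist");np.savez("w7.npz",p=p,pos=o['position'],rot=o['tool_rot']);pose=(o['position'],o['tool_rot'])
i=p.astype(int);rb=i[:,:,0]-i[:,:,2];m=rb>16;m[:,400:]=0;m[:200]=0
v,u=np.nonzero(m);x0,x1,y0,y1=u.min(),u.max(),v.min(),v.max();print(x0,x1,y0,y1)
print(world("wrist",[[(x0+x1)/2,(y0+y1)/2]],.02,pose))
g=cv2.cvtColor(p,cv2.COLOR_RGB2GRAY).astype(float);c=(x0+x1)//2
for k in (c,c+40): print(k,[ (r,int(g[r,k-3:k+4].mean()),int(rb[r,k-3:k+4].mean())) for r in range(y1-4,y1+9)])
E
```

```text
0 399 223 399
[[0.62857329 0.04089986 0.02      ]]Traceback (most recent call last):
  File "<stdin>", line 7, in <module>
IndexError: index 400 is out of bounds for axis 0 with size 400
```

```bash
python3 - <<'E'
from h import *
z=np.load("w7.npz");p=z['p'];pose=(z['pos'],z['rot'])
i=p.astype(int);rb=i[:,:,0]-i[:,:,2]
n,l,s,ce=cv2.connectedComponentsWithStats(cv2.medianBlur((rb>18).astype('uint8'),3))
for q in range(1,n):
  if 300<s[q,4]<3000: print(s[q],ce[q])
g=cv2.cvtColor(p,cv2.COLOR_RGB2GRAY).astype(float)
for k in (232,238,275): print(k,[ (r,int(g[r,k-3:k+4].mean()),int(rb[r,k-3:k+4].mean())) for r in range(266,280)])
for r in (240,250):print(r,[(k,int(g[r-3:r+4,k].mean()),int(rb[r-3:r+4,k].mean())) for k in range(198,222)])
print(world("wrist",[[235,270],[235,272],[235,274]],.022,pose)[:,0],world("wrist",[[235,270],[235,272],[235,274]],.024,pose)[:,0])
print(world("wrist",[[208,250],[210,250],[214,250]],.022,pose)[:,1],world("wrist",[[208,250],[210,250],[214,250]],.024,pose)[:,1])
a=p[185:305,150:310,::-1];cv2.imwrite("pics/w7.png",cv2.resize(np.clip(a*1.6,0,255).astype('uint8'),None,fx=5,fy=5,interpolation=cv2.INTER_CUBIC))
E
```

```text
[620 186  20  48 667] [631.14092954 208.01649175]
[ 208  223   50   47 1454] [232.5392022  246.15818432]
232 [(266, 40, 30), (267, 40, 30), (268, 40, 30), (269, 41, 23), (270, 50, 9), (271, 55, 2), (272, 59, 0), (273, 64, 0), (274, 68, 0), (275, 70, 0), (276, 71, 0), (277, 70, -1), (278, 69, 0), (279, 69, 0)]
238 [(266, 39, 31), (267, 41, 31), (268, 40, 29), (269, 44, 20), (270, 49, 8), (271, 55, 1), (272, 60, 0), (273, 63, 0), (274, 69, 0), (275, 70, 0), (276, 71, 1), (277, 70, 0), (278, 67, 0), (279, 69, 1)]
275 [(266, 52, 0), (267, 54, 0), (268, 51, 0), (269, 56, 0), (270, 54, 0), (271, 55, 1), (272, 60, 0), (273, 63, 0), (274, 68, 0), (275, 70, 0), (276, 71, 0), (277, 71, 0), (278, 70, 0), (279, 69, 0)]
240 [(198, 85, 4), (199, 85, 5), (200, 86, 5), (201, 84, 5), (202, 85, 4), (203, 81, 5), (204, 72, 4), (205, 62, 3), (206, 55, 3), (207, 55, 7), (208, 50, 13), (209, 44, 23), (210, 42, 29), (211, 41, 31), (212, 41, 32), (213, 40, 32), (214, 38, 34), (215, 39, 31), (216, 41, 30), (217, 39, 30), (218, 40, 30), (219, 37, 29), (220, 33, 28), (221, 37, 20)]
250 [(198, 70, 2), (199, 76, 4), (200, 82, 4), (201, 86, 5), (202, 86, 4), (203, 86, 4), (204, 85, 4), (205, 77, 4), (206, 65, 2), (207, 56, 9), (208, 47, 18), (209, 40, 28), (210, 39, 33), (211, 38, 34), (212, 39, 33), (213, 40, 32), (214, 40, 33), (215, 39, 33), (216, 41, 32), (217, 39, 31), (218, 33, 27), (219, 29, 27), (220, 29, 23), (221, 28, 21)]
[0.58234803 0.58441948 0.58650249] [0.58108792 0.58314018 0.5852039 ]
[0.06035848 0.06212372 0.06565174] [0.06129847 0.06304736 0.06654271]
```

View pics/w7.png

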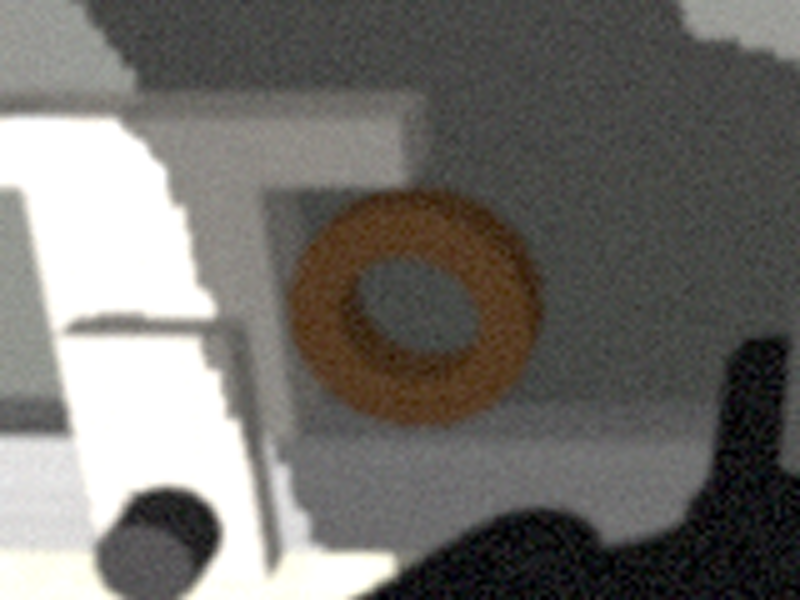

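The apparent offset is the same as before and appears on both faces, so it comes from edge rounding or perspective. In the last push the finger reacted with Fx −5.6 and Fy +3.1 N. Friction alone cannot give that, so the ring must have been bearing on both the rail and the stop. I'll take the hand away and hand the job in.

Emit:
run_rows:
  plan:
    - [0.02,0,-0.04,0,0,0]
    - [0.03,0,-0.04,0,0,0]
    - [0.03,0,-0.04,0,0,0]
    - [0,0,0,0,0,0]
    - [0,0,0,0,0,0]
    - [0,0,0,0,0,0]
    - [0,0,0,0,0,0]

```text
clock: 20.55
position: [0.4607, 0.1615, 0.3716]
tool_rot: [-3.141, -0.003, 3.118]
ft_force: [0.4, -0.2, -0.9]
width: 0.001
finger_force: 0.0
```

```bash
python3 -c "
from plant import bot
print(bot.sign_off())"
```

```text
the job is handed in; nothing more can be done
None
```

The ring was pushed to the rail and slid into the +y pocket, the hand was withdrawn, and the job was handed in at about 20.6 s. The last push pressed the ring on both rail and stop, though the final picture left an unexplained gap of about 2 mm at each (I assumed edge rounding). I did not re-image the bystanders, but the hand stayed clear of them.

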